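# Meter four walnuts from the portion hopper

### The arm

A 6-joint arm with a two-finger parallel gripper is mounted at the origin on a cart in front of the work surface, level with it; the furniture and walls round the work are solid. World frame = base frame: x ahead of the robot, y to its left, z up, the work surface at z = 0. Lengths are in m, angles in rad, forces in N, time in s.
With the tool pointing down it reaches from about 0.275 to 0.875 m from the base axis. Payload 12.5 kg.
Tool frame: the origin (TCP) lies between the finger pads; the fingertips stand 8 mm ahead of it and the grasp point (between the pads) lies 11 mm behind it; z points along the fingers, y is the line along which they close (so a half turn about z gives the same grasp; the last joint's range is limited). The gripper opens to 85 mm and grips with 20 to 120 N. Pads are 22 mm wide; open, the fingers measure 114 mm over their backs; the gripper's body (76 mm by 85 mm) begins 54 mm behind the grasp point. The pads swing forward as they close: fully open they stand 13 mm farther back than shut.
Start: joints at [1.128, 0.351, 1.652, -0, 1.139, -0.085], TCP at [0.193, 0.515, 0.239] pointing down, gripper open.
Joint ranges: [-2.75, 2.75], [-0.79, 2.1], [0.01, 2.65], [-1.57, 4.71], [0.07, 3.14], [-2.87, 2.87]. Speed limits (rad/s): [2.22, 2.22, 2.79, 3.14, 3.14, 3.14].

### API

Orientations are given as a unit quaternion [w, x, y, z].
In Python, from cell import r gives the robot as it stands.
- The arm moves only by the shell command python3 -m handwheel 'ROWS' [FORCE]. ROWS is JSON, a list of rows, each an object of numbers: "dx", "dy", "dz": the shift along the tool's x, y, z in cm; "ax", "ay", "az": the turn, a rotation vector about the tool's x, y, z in degrees; "grip": the closure, from 0 (fully open) to 1 (shut). In form: [{"dx": .., "dy": .., "dz": .., "ax": .., "ay": .., "az": .., "grip": ..}, ...]. A call has 1 to 5 rows; each row is the pose to reach, as a shift and turn from the pose commanded when the call began, along the tool's axes at that moment; what a row does not reach only later rows make up. A row lasts 1/12 s, in which the tool goes at most 41.7 mm and 7.16 degrees, less where a joint would pass 70% of its speed; a pose out of reach is approached as far as the arm can. A call with a gripper value outside its range is refused whole. The fingers move at their own pace and stop on an object; FORCE is the grip in N (left out, the last holds). Time passes only in rows, so rows that repeat a pose let the fingers close. It gives the time, the measured TCP pose, the force, the opening and the grip force at its end, in the units of the state.
- r.read_state(): the state, without advancing time (a new reading comes with each control period).
- r.snapshot(name): name is "scene" or "top"; returns the picture (420x560x3 uint8, blue, green, red); there is no depth.
- r.camera_params(name): a dict with "camera_matrix" (3x3 intrinsics, pixels), "position" and "orientation" of the camera in the world. Camera axes: x right, y up, looking along -z (the intrinsics and any distortion apply to the point x, -y, -z); pixel columns grow to the right and rows downward; lengths in m; the calibration is good to about 2 mm. A picture is of the moment at which its call begins. camera_params takes no time and is no camera call.
- r.hand_in(): hands the job in; it is judged then, once.
The state is a dict: "time": time; "joint_positions": joint angles; "qd": joint speeds; "joint_efforts": joint torques, N m; "tcp_pos": TCP position; "tool_rot": TCP orientation; "contact_force": force on the tool from outside, world axes, zero at the start; "moment": the same for the moment, N m; "opening": opening from 0.0 (shut) to 1.0 (fully open); "gripper_force": force on a finger pad.
Only numpy, scipy, OpenCV 4.12 (cv2) and the standard library are available. Lean on these libraries where they do the work, as an engineer would, in place of code of your own. Each camera call takes 0.05 s, during which the arm holds its last target. There are 200 camera calls.

### The job

Slide the blue bowl along the worktop, without lifting it, until it stands centred under the hopper's spout. Then pull the red tab of the hopper's bottom gate out part way, so that the four walnuts of the two columns farthest from the tab drop into the bowl while the two in the last column stay in, and push the gate fully shut again. Leave the garlic and the salt shaker where they stand.

Things in the scene. Friction and masses are not known exactly. Their poses are not given: they have to be found in the camera images.
- hopper: Wooden portion hopper, fixed: body 56 mm deep (x), 123 wide (y), 271 high. Origin at worktop level below the middle of its columns; z up, -x its front (spout), -y the side where the gate's tab sticks out. Three upright columns, 31 x 31 mm inside, centred at y = +36, 0, -36 mm behind a clear window, each hold two walnuts, one on the other. The gate is their floor, at z = 190 mm.
- spout (a point): Middle of the open underside of the steel spout, at x = -125, y = 0, z = 80 mm in the hopper's frame, same axes; the opening is 48 mm (x) by 104 mm (y). The bowl's centre belongs below it. The spout is a hooded chute: it juts out to hopper x = -152 mm, is 110 mm wide in y, lower edge 78 mm and top 140 mm above the worktop.
- gate (a joint): Opening of the gate, m: 0 = shut, 0.115 at most. A level steel strip sliding out along hopper -y with the red tab; takes 2 to 4 N and stays where left. Column y = +36 mm is surely empty at 0.040, y = 0 at 0.076; column y = -36 mm begins to empty at 0.093: so 0.082 drops four. Two black cross lines on the strip come out at the hopper's side at 0.046 and 0.082.
- tab_top (a point): Middle of the top edge of the red tab, an upright plate 44 mm wide (hopper x), 8 mm thick (hopper y), 44 mm high above the strip; top edge 234 mm above the worktop. With the gate shut it is 146 mm from the hopper's middle along -y, 80 mm clear of the hopper's side. It can be pushed either way or pinched from above. Same axes as the hopper.
- bowl: Round blue ceramic bowl, loose, 0.5 kg: rim 210 mm across and 55 mm high, steep wall 5 mm thick (198 mm across at 22 mm height), foot 144 mm across, inside floor 6 mm up. Origin at the centre of its underside, z up.
- nut_a1: Walnut, ball 26 mm across, origin at its centre, 14 g. Starts as the lower one in the hopper's column at y = +36 mm.
- nut_a2: Walnut, ball 26 mm across, origin at its centre, 14 g. Starts as the upper one in the hopper's column at y = +36 mm.
- nut_b1: Walnut, ball 26 mm across, origin at its centre, 14 g. Starts as the lower one in the hopper's column at y = 0 mm.
- nut_b2: Walnut, ball 26 mm across, origin at its centre, 14 g. Starts as the upper one in the hopper's column at y = 0 mm.
- nut_c1: Walnut, ball 26 mm across, origin at its centre, 14 g. Starts as the lower one in the hopper's column at y = -36 mm, the one nearest the tab; it must stay there.
- nut_c2: Walnut, ball 26 mm across, origin at its centre, 14 g. Starts as the upper one in the hopper's column at y = -36 mm, the one nearest the tab; it must stay there.
- garlic: Bystander: garlic bulb, 56 mm, loose, origin at the centre of its underside.
- shaker: Bystander: salt shaker of glass with grey cap, 44 mm across, 90 mm high, loose, origin at the centre of its underside.

How it is judged:
By the outcome, as a careful person would: the job done as asked, in the order asked, and still so for the second after the job is handed in, with the robot touching nothing.
It also fails if it takes over 58 s, if anything falls off the work surface, if the arm or the gripper's body presses on something with over 40 N, if the wrist force passes 120 N, or if a joint passes its speed limit or range.

## Working session

There is one attempt and no reset: what is moved stays moved. The work goes in short steps, Python scripts to look and compute and a shell command to move; the robot and the scene stay as the last step left them, time stands still between calls to the robot, and variables do not carry over. Pictures are saved under pics/ and viewed, at most 12 in all, crops included, and the job is handed in when it is done.

```bash
ls; mkdir -p pics
python3 - <<'E'
from cell import r
import cv2
for n in("scene","top"):
    im=r.snapshot(n); cv2.imwrite(f"pics/{n}0.png",im)
    p=r.camera_params(n); print(n,p)
s=r.read_state(); print(s)
E
```

```text
pics
scene {'camera_matrix': array([[389.29621514,   0.        , 285.41090967],
       [  0.        , 389.29621514, 207.07135038],
       [  0.        ,   0.        ,   1.        ]]), 'position': array([-0.10482555,  0.3324356 ,  0.47850938]), 'orientation': array([-0.41636864, -0.28008163,  0.48552216,  0.71586288])}
top {'camera_matrix': array([[483.63040278,   0.        , 283.74797311],
       [  0.        , 483.63040278, 220.65542819],
       [  0.        ,   0.        ,   1.        ]]), 'position': array([ 0.46336272, -0.05585448,  1.11968717]), 'orientation': array([-0.70027495, -0.03678524,  0.05306428,  0.71094727])}
{'time': 0.1, 'joint_positions': array([ 1.12840589e+00,  3.51183931e-01,  1.65234168e+00,  3.12417848e-05,
        1.13908396e+00, -8.46002293e-02]), 'qd': array([-1.34908649e-03, -6.56957899e-04,  9.08194390e-04,  5.55286238e-05,
        6.16156174e-04, -9.36994743e-04]), 'joint_efforts': array([ 6.72232836e-04, -5.06842732e+01, -2.91875786e+01, -6.13247676e-05,
        2.75166072e-03, -5.27119835e-05]), 'tcp_pos': array([0.19246342, 0.51493091, 0.23881838]), 'tool_rot': array([-1.46126439e-04,  1.77948833e-01,  9.84039610e-01, -4.87215477e-04]), 'contact_force': array([-0.47985422,  0.69151847, -0.2166877 ]), 'moment': array([ 0.00329655, -0.03923751, -0.00180181]), 'gripper_force': 0.0, 'opening': 0.9992326536148364}
```

View pics/scene0.png

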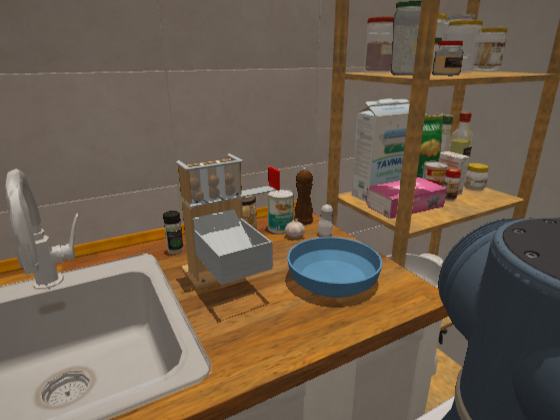

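View pics/top0.png

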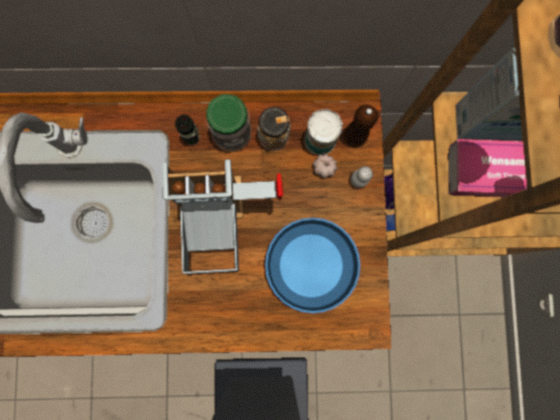

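The top view shows the bowl at about (312,265), the hopper's columns at (178–222,187), the spout from (180,195) to (238,272), the red tab at (279,186), the garlic at (325,166) and the shaker at (361,177). The scene view shows the tab at (273,178) and the bowl at (334,265). Next I'll measure these.

```bash
cat > h.py <<'E'
import numpy as np, cv2
from scipy.spatial.transform import Rotation as R
from cell import r
def ray(n,uv):
    p=r.camera_params(n);K=p["camera_matrix"];q=p["orientation"]
    d=np.linalg.inv(K)@np.array([uv[0],uv[1],1.]);d=d*[1,-1,-1]
    return p["position"],R.from_quat([q[1],q[2],q[3],q[0]]).apply(d)
def plane(n,uv,z):
    o,d=ray(n,uv);return o+d*(z-o[2])/d[2]
def two(a,b):
    (o1,d1),(o2,d2)=ray("top",a),ray("scene",b)
    t=np.linalg.lstsq(np.c_[d1,-d2],o2-o1,rcond=None)[0]
    p,q=o1+t[0]*d1,o2+t[1]*d2
    return (p+q)/2,np.linalg.norm(p-q)
def mask(im,lo,hi):
    return cv2.inRange(cv2.cvtColor(im,cv2.COLOR_BGR2HSV),lo,hi)
def big(m,box=None):
    if box: 
        k=np.zeros_like(m);x0,y0,x1,y1=box;k[y0:y1,x0:x1]=255;m=m&k
    c=max(cv2.findContours(m,cv2.RETR_EXTERNAL,cv2.CHAIN_APPROX_NONE)[0],key=cv2.contourArea)
    return c[:,0,:].astype(float)
def bowl(im,n="top"):
    c=big(mask(im,(95,90,30),(115,255,255)),(100,180,400,360) if n=="top" else (250,210,400,320))
    P=np.array([plane(n,u,.055)[:2] for u in c])
    (x,y),a=cv2.minEnclosingCircle(P.astype(np.float32)); 
    A=np.c_[2*P,np.ones(len(P))];s=np.linalg.lstsq(A,(P**2).sum(1),rcond=None)[0]
    return s[:2],np.sqrt(s[2]+s[:2]@s[:2]),(x,y,a)
E
python3 - <<'E'
from h import *
t=cv2.imread("pics/top0.png");s=cv2.imread("pics/scene0.png")
print(bowl(t))
red=lambda im:mask(im,(0,150,90),(6,255,255))|mask(im,(174,150,90),(180,255,255))
for im,b in((t,(260,165,300,210)),(s,(260,155,290,200))):
    c=big(red(im),b);print(cv2.boundingRect(c.astype(np.int32)),cv2.minAreaRect(c.astype(np.float32)),cv2.approxPolyDP(c.astype(np.int32),2,True)[:,0].tolist())
a=cv2.resize(t[140:290,150:400],None,fx=3,fy=3,interpolation=cv2.INTER_CUBIC)
cv2.imwrite("pics/tc.png",a)
b=cv2.resize(s[140:320,150:400],None,fx=3,fy=3,interpolation=cv2.INTER_CUBIC)
cv2.imwrite("pics/sc.png",b)
E
```

```text
(array([ 0.50140028, -0.14214352]), np.float64(0.10191734865170922), (0.5018510818481445, -0.14218391478061676, 0.10384758561849594))
(276, 173, 8, 25) ((278.8846130371094, 185.07693481445312), (24.1867733001709, 6.945944786071777), 82.87498474121094) [[278, 173], [277, 195], [281, 197], [283, 190]]
(268, 166, 12, 24) ((273.5, 177.5), (23.0, 11.0), 90.0) [[269, 166], [269, 184], [279, 189], [279, 171]]
```

View pics/tc.png

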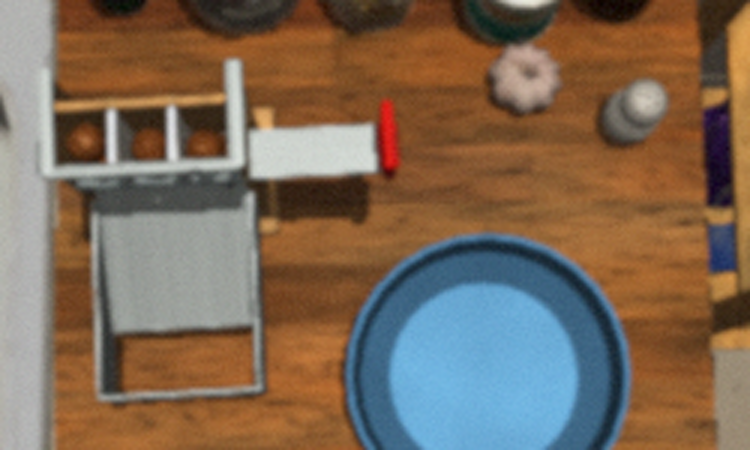

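View pics/sc.png

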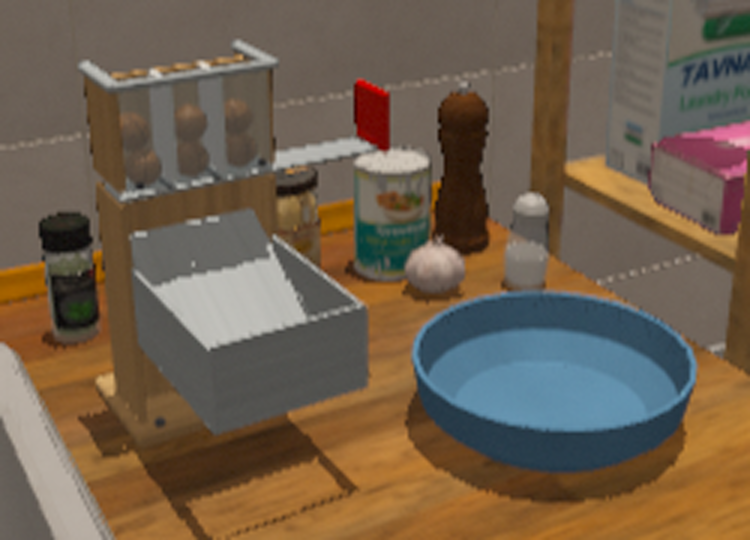

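The crops give these positions in crop pixels:
- **Spout front top corners:** (99,400) and (263,392) in the top view; (213,350) and (367,305) in the scene view.
- **Hopper top corners:** (46,176) and (238,172) in the top view.
- **Tab:** about (388,137) in the top view.

Run:
```python
from h import *
T=lambda x,y:((x+.5)/3+149.5,(y+.5)/3+139.5)
np.set_printoptions(precision=4,suppress=True)
a,ea=two(T(99,400),T(213,350));b,eb=two(T(263,392),T(367,305))
print("spout front top",a,ea,b,eb,np.linalg.norm(a-b))
A,B=plane("top",T(99,400),.14),plane("top",T(263,392),.14)
print(A,B,np.linalg.norm(A-B))
hs=[(two(T(*p),T(*q))) for p,q in [((44,176),(97,88)),((242,172),(273,65))]]
print("hopper top front",hs, [plane("top",T(*p),.271) for p in((44,176),(242,172),(46,70),(234,62))])
t1=two(T(386,101),(280,170.5));t2=two(T(391,173),(269,166))
print("tab",t1,t2, plane("top",T(386,101),.234),plane("top",T(391,173),.234))
ye=(A-B)[:2]/np.linalg.norm((A-B)[:2]);xe=np.array([ye[1],-ye[0]])
print("axes",xe,ye,"yaw",np.degrees(np.arctan2(xe[1],xe[0])))
m=(A+B)[:2]/2; print("mid front",m,"spout",m+.027*xe,"hopper",m+.152*xe,"tab pred",m+.152*xe-.146*ye)
t=cv2.imread("pics/top0.png")
print("garlic",plane("top",T(524,78),.03),"shaker base/top",plane("top",T(622,130),.0),plane("top",T(645,102),.09))
print("worktop edge right/front",plane("top",(387,340),0),plane("top",(200,352),0),"sink",plane("top",(168,300),0))
```

```text
spout front top [0.4858 0.1263 0.1367] 0.001435096927539598 [0.4903 0.0179 0.1377] 0.0048883351086009405 0.10852351764110944
[0.4854 0.125  0.14  ] [0.489  0.0156 0.14  ] 0.1095049547660619
hopper top front [(array([0.6173, 0.1411, 0.2665]), np.float64(0.011522597047224237)), (array([0.6177, 0.0212, 0.2666]), np.float64(0.0065701400601306855))] [array([0.6145, 0.1344, 0.271 ]), array([0.6154, 0.0179, 0.271 ]), array([0.6785, 0.1342, 0.271 ]), array([0.6822, 0.0225, 0.271 ])]
tab (array([ 0.662 , -0.0789,  0.2229]), np.float64(0.02382554510594299)) (array([ 0.625 , -0.0593,  0.2433]), np.float64(0.026277837130235578)) [ 0.6658 -0.0686  0.234 ] [ 0.6202 -0.071   0.234 ]
axes [0.9995 0.0326] [-0.0326  0.9995] yaw 1.8702182671373677
mid front [0.4872 0.0703] spout [0.5142 0.0712] hopper [0.6391 0.0753] tab pred [ 0.6439 -0.0707]
garlic [ 0.7293 -0.178   0.03  ] shaker base/top [ 0.6938 -0.2577  0.    ] [ 0.6958 -0.259   0.09  ]
worktop edge right/front [ 0.3296 -0.3131  0.    ] [0.3113 0.1103 0.    ] sink [0.428  0.1835 0.    ]
```

```bash
cat >> h.py <<'E'
def togo(x,y,z,psi):
    """remaining shift (cm, tool axes) and az (deg) to bring TCP to x,y,z with tool y at world angle psi"""
    s=r.read_state();q=s["tool_rot"];M=R.from_quat([q[1],q[2],q[3],q[0]])
    D=M.inv().apply(np.array([x,y,z])-s["tcp_pos"])*100
    yt=M.apply([0,1,0]);e=np.degrees(np.arctan2(yt[1],yt[0]))
    print("t %.1f"%s["time"],"tcp",s["tcp_pos"].round(4),"psi %.1f"%e,"cm",D.round(2),"az %.1f"%((e-psi+180)%360-180),"tilt",M.apply([0,0,1]).round(3)[:2],
     "F",s["contact_force"].round(1),"op %.2f g %.0f"%(s["opening"],s["gripper_force"]))
E
python3 - <<'E'
from h import *
for p,q in (((388.5,137),(274.5,168.5)),((386,101),(269,166)),((391,173),(280,170.5))):
    print(two(((p[0]+.5)/3+149.5,(p[1]+.5)/3+139.5),q))
E
python3 -m handwheel '[{"dx":-2,"dy":-2.7,"az":7},{"dx":-4,"dy":-5.4,"az":14},{"dx":-6.2,"dy":-8.1,"az":21},{"dx":-8.4,"dy":-10.8,"az":28},{"dx":-10.5,"dy":-13.6,"az":35}]'
python3 -c "
from h import *
togo(.4,-.142,.14,0)"
```

```text
(array([ 0.64370113, -0.06908197,  0.23233037]), np.float64(0.0016892702897850203))
(array([ 0.66671445, -0.06751817,  0.23265013]), np.float64(0.0024818955167560308))
(array([ 0.62070052, -0.07038471,  0.23340267]), np.float64(0.0014236875948285873))
t 0.1 tcp [0.1925 0.5149 0.2388] psi 69.5 cm [-42.45 -54.25   9.93] az 69.5 tilt [-0.    -0.001] F [-0.5  0.7 -0.2] op 1.00 g 0schema error: expected keys dx, dy, dz, ax, ay, az, grip
```

```bash
python3 -m handwheel '[{"dx":-2,"dy":-2.7,"dz":0,"ax":0,"ay":0,"az":7,"grip":0},{"dx":-4,"dy":-5.4,"dz":0,"ax":0,"ay":0,"az":14,"grip":0},{"dx":-6.2,"dy":-8.1,"dz":0,"ax":0,"ay":0,"az":21,"grip":0},{"dx":-8.4,"dy":-10.8,"dz":0,"ax":0,"ay":0,"az":28,"grip":0},{"dx":-10.5,"dy":-13.6,"dz":0,"ax":0,"ay":0,"az":35,"grip":0}]'
python3 -c "
from h import *
togo(.4,-.142,.14,0)"
```

```text
time: 0.52
tcp_pos: [0.2434, 0.3494, 0.239]
tool_rot: [-0.0, 0.468, 0.884, -0.0]
contact_force: [0.0, -0.5, -0.2]
opening: 1.0
gripper_force: 0.0
t 0.5 tcp [0.2434 0.3494 0.239 ] psi 34.2 cm [-49.45 -14.65   9.92] az 34.2 tilt [-0. -0.] F [ 0.  -0.5 -0.2] op 1.00 g 0
```

```bash
python3 -m handwheel '[{"dx":-3.3,"dy":-1,"dz":0,"ax":0,"ay":0,"az":7,"grip":0},{"dx":-6.6,"dy":-2,"dz":0,"ax":0,"ay":0,"az":14,"grip":0},{"dx":-9.9,"dy":-3,"dz":0,"ax":0,"ay":0,"az":21,"grip":0},{"dx":-13.2,"dy":-4,"dz":0,"ax":0,"ay":0,"az":28,"grip":0},{"dx":-16.5,"dy":-4.9,"dz":0,"ax":0,"ay":0,"az":34.4,"grip":0}]'
python3 -m handwheel '[{"dx":-3.3,"dy":1,"dz":0,"ax":0,"ay":0,"az":0,"grip":0},{"dx":-6.6,"dy":2,"dz":0,"ax":0,"ay":0,"az":0,"grip":0},{"dx":-9.9,"dy":3,"dz":0,"ax":0,"ay":0,"az":0,"grip":0},{"dx":-13.2,"dy":4,"dz":0,"ax":0,"ay":0,"az":0,"grip":0},{"dx":-16.5,"dy":5,"dz":1,"ax":0,"ay":0,"az":0,"grip":0}]'
python3 -c "
from h import *
togo(.4,-.142,.14,0)"
```

```text
time: 0.93
tcp_pos: [0.2962, 0.1857, 0.2392]
tool_rot: [0.0, 0.709, 0.706, -0.0]
contact_force: [1.1, 0.8, 0.2]
opening: 1.0
gripper_force: 0.0
time: 1.35
tcp_pos: [0.3474, 0.0206, 0.2304]
tool_rot: [0.001, 0.706, 0.708, 0.001]
contact_force: [1.7, 1.1, 0.5]
opening: 1.002
gripper_force: 0.0
t 1.4 tcp [0.3474 0.0206 0.2304] psi 0.1 cm [-16.27   5.2    9.06] az 0.1 tilt [ 0.003 -0.   ] F [1.7 1.1 0.5] op 1.00 g 0
```

Next: position over the front rim, recheck the bowl, then descend.

```bash
python3 -m handwheel '[{"dx":-3.3,"dy":1,"dz":1.5,"ax":0,"ay":0,"az":0,"grip":0},{"dx":-6.6,"dy":2,"dz":3,"ax":0,"ay":0,"az":0,"grip":0},{"dx":-9.9,"dy":3,"dz":5,"ax":0,"ay":0,"az":0,"grip":0},{"dx":-13.2,"dy":4,"dz":7,"ax":0,"ay":0,"az":0,"grip":0},{"dx":-16.3,"dy":5.2,"dz":9,"ax":0,"ay":0,"az":0.1,"grip":0}]'
python3 -m handwheel '[{"dx":0,"dy":0,"dz":2.5,"ax":0,"ay":0,"az":0,"grip":0},{"dx":0,"dy":0,"dz":5,"ax":0,"ay":0,"az":0,"grip":0},{"dx":0,"dy":0,"dz":7.5,"ax":0,"ay":0,"az":0,"grip":0},{"dx":0,"dy":0,"dz":9.8,"ax":0,"ay":0,"az":0,"grip":0},{"dx":0,"dy":0,"dz":9.8,"ax":0,"ay":0,"az":0,"grip":0}]'
python3 -c "
from h import *
togo(.401,-.142,.036,0)
cv2.imwrite('pics/s1.png',r.snapshot('scene'))"
```

```text
time: 1.77
tcp_pos: [0.3988, -0.1425, 0.1382]
tool_rot: [0.0, 0.707, 0.707, -0.0]
contact_force: [1.4, 1.0, 1.6]
opening: 1.002
gripper_force: 0.0
time: 2.18
tcp_pos: [0.3969, -0.1397, 0.0381]
tool_rot: [-0.003, 0.707, 0.707, -0.001]
contact_force: [-0.4, 0.4, -0.7]
opening: 1.001
gripper_force: 0.0
t 2.2 tcp [ 0.3969 -0.1397  0.0381] psi -0.0 cm [-0.23  0.41  0.21] az -0.0 tilt [-0.006  0.003] F [-0.4  0.4 -0.7] op 1.00 g 0
```

View pics/s1.png

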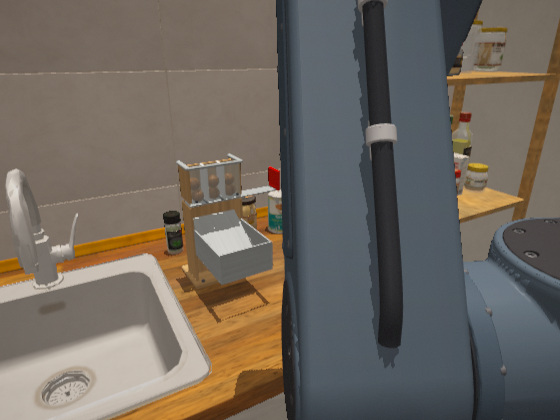

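The arm hides the bowl from the scene camera, so I'll rely on the top view. Next I close on the wall.

```bash
python3 -m handwheel '[{"dx":0,"dy":0.2,"dz":0,"ax":0,"ay":0,"az":0,"grip":0.5},{"dx":0,"dy":0.2,"dz":0,"ax":0,"ay":0,"az":0,"grip":0.8},{"dx":0,"dy":0.2,"dz":0,"ax":0,"ay":0,"az":0,"grip":1},{"dx":0,"dy":0.2,"dz":0,"ax":0,"ay":0,"az":0,"grip":1},{"dx":0,"dy":0.2,"dz":0,"ax":0,"ay":0,"az":0,"grip":1}]' 40
python3 -m handwheel '[{"dx":0,"dy":0,"dz":0,"ax":0,"ay":0,"az":0,"grip":1},{"dx":0,"dy":0,"dz":0,"ax":0,"ay":0,"az":0,"grip":1},{"dx":0,"dy":0,"dz":0,"ax":0,"ay":0,"az":0,"grip":1},{"dx":0,"dy":0,"dz":0,"ax":0,"ay":0,"az":0,"grip":1},{"dx":0,"dy":0,"dz":0,"ax":0,"ay":0,"az":0,"grip":1}]' 40
python3 -c "
from h import *
togo(.401,-.142,.036,0)
im=r.snapshot('top');cv2.imwrite('pics/t1.png',im);print(bowl(im))"
```

```text
time: 2.65
tcp_pos: [0.4013, -0.1407, 0.042]
tool_rot: [0.001, 0.707, 0.707, 0.0]
contact_force: [0.4, -0.3, 0.1]
opening: 0.3
gripper_force: 0.0
time: 3.07
tcp_pos: [0.4013, -0.1408, 0.0417]
tool_rot: [0.001, 0.708, 0.707, 0.0]
contact_force: [-2.5, -1.4, 6.5]
opening: 0.082
gripper_force: 38.6
t 3.1 tcp [ 0.4013 -0.1408  0.0417] psi -0.1 cm [-0.12 -0.03  0.57] az -0.1 tilt [ 0.001 -0.   ] F [-2.5 -1.4  6.5] op 0.08 g 39
(array([ 0.50992517, -0.14152713]), np.float64(0.09439476095329101), (0.4995405375957489, -0.14215630292892456, 0.10381586104631424))
```

View pics/t1.png

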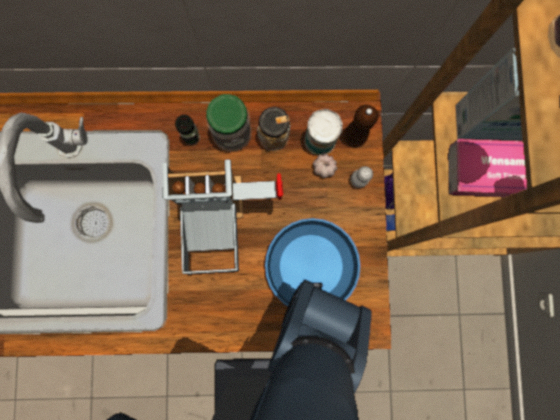

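Gripped at the front rim; the top view shows the bowl at about (312,265) with everything else unmoved. Next I slide it by +1.5 cm in x and +21.3 cm in y.

```bash
python3 -m handwheel '[{"dx":0.6,"dy":0.1,"dz":0,"ax":0,"ay":0,"az":0,"grip":1},{"dx":1.8,"dy":0.2,"dz":0,"ax":0,"ay":0,"az":0,"grip":1},{"dx":3.2,"dy":0.3,"dz":0,"ax":0,"ay":0,"az":0,"grip":1},{"dx":4.6,"dy":0.4,"dz":0,"ax":0,"ay":0,"az":0,"grip":1},{"dx":6,"dy":0.5,"dz":0,"ax":0,"ay":0,"az":0,"grip":1}]'
python3 -m handwheel '[{"dx":1.4,"dy":0.1,"dz":0,"ax":0,"ay":0,"az":0,"grip":1},{"dx":2.8,"dy":0.2,"dz":0,"ax":0,"ay":0,"az":0,"grip":1},{"dx":4.2,"dy":0.3,"dz":0,"ax":0,"ay":0,"az":0,"grip":1},{"dx":5.6,"dy":0.4,"dz":0,"ax":0,"ay":0,"az":0,"grip":1},{"dx":7,"dy":0.5,"dz":0,"ax":0,"ay":0,"az":0,"grip":1}]'
python3 -c "
from h import *
togo(.4163,.0725,.042,0)
im=r.snapshot('top');print(bowl(im))"
```

```text
time: 3.53
tcp_pos: [0.4071, -0.0807, 0.0419]
tool_rot: [0.001, 0.708, 0.706, 0.001]
contact_force: [-0.6, -5.0, 2.7]
opening: 0.087
gripper_force: 51.8
time: 3.95
tcp_pos: [0.412, -0.0104, 0.0418]
tool_rot: [0.001, 0.708, 0.706, 0.001]
contact_force: [0.7, -4.8, 3.1]
opening: 0.08
gripper_force: 49.4
t 4.0 tcp [ 0.412  -0.0104  0.0418] psi -0.1 cm [ 8.29  0.42 -0.02] az -0.1 tilt [ 0.003 -0.   ] F [ 0.7 -4.8  3.1] op 0.08 g 49
(array([ 0.5196695 , -0.03048487]), np.float64(0.08543446321232329), (0.5109900236129761, -0.018015911802649498, 0.10287021100521088))
```

```bash
python3 -m handwheel '[{"dx":1.4,"dy":0.1,"dz":0,"ax":0,"ay":0,"az":0,"grip":1},{"dx":2.8,"dy":0.2,"dz":0,"ax":0,"ay":0,"az":0,"grip":1},{"dx":4.2,"dy":0.3,"dz":0,"ax":0,"ay":0,"az":0,"grip":1},{"dx":5.4,"dy":0.3,"dz":0,"ax":0,"ay":0,"az":0,"grip":1},{"dx":6.6,"dy":0.4,"dz":0,"ax":0,"ay":0,"az":0,"grip":1}]'
python3 -m handwheel '[{"dx":0.8,"dy":0,"dz":0,"ax":0,"ay":0,"az":0,"grip":1},{"dx":1.4,"dy":0,"dz":0,"ax":0,"ay":0,"az":0,"grip":1},{"dx":1.7,"dy":0,"dz":0,"ax":0,"ay":0,"az":0,"grip":1},{"dx":1.7,"dy":0,"dz":0,"ax":0,"ay":0,"az":0,"grip":1},{"dx":1.7,"dy":0,"dz":0,"ax":0,"ay":0,"az":0,"grip":1}]'
python3 -c "
from h import *
togo(.4163,.0725,.042,0)
im=r.snapshot('top');print(bowl(im));cv2.imwrite('pics/t2.png',im)"
```

```text
time: 4.42
tcp_pos: [0.4157, 0.0553, 0.0418]
tool_rot: [0.001, 0.707, 0.707, 0.001]
contact_force: [0.3, -7.3, 5.9]
opening: 0.081
gripper_force: 51.2
time: 4.83
tcp_pos: [0.4158, 0.0721, 0.0418]
tool_rot: [0.001, 0.707, 0.707, 0.001]
contact_force: [0.4, -2.4, 5.5]
opening: 0.078
gripper_force: 45.0
t 4.8 tcp [0.4158 0.0721 0.0418] psi -0.0 cm [ 0.04  0.05 -0.02] az -0.0 tilt [0.002 0.   ] F [ 0.4 -2.4  5.5] op 0.08 g 45
(array([0.52431425, 0.06732541]), np.float64(0.08390130166272809), (0.5145369172096252, 0.06742175668478012, 0.10319019109010696))
```

View pics/t2.png

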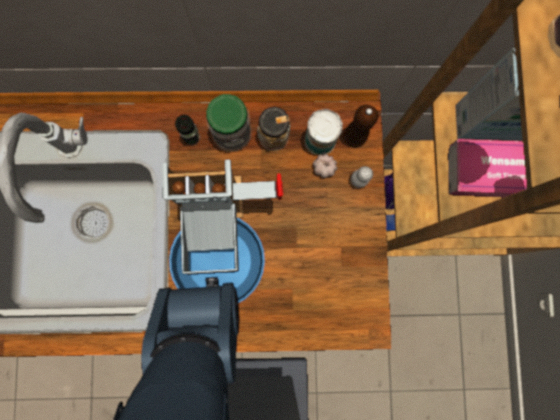

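The bowl stands at about (217,262), nearly centred and lagging slightly in y. I'll nudge it 0.4 cm, release, back straight up, and measure again with the view clear.

```bash
cat >> h.py <<'E'
def bowl2(im):
    c=big(cv2.morphologyEx(mask(im,(95,90,30),(115,255,255)),cv2.MORPH_CLOSE,np.ones((3,3))),(100,180,400,360))
    P=np.array([plane("top",u,.055)[:2] for u in c]); P=P[cv2.convexHull(P.astype(np.float32),returnPoints=False)[:,0]]
    from scipy.optimize import least_squares
    f=least_squares(lambda v:np.hypot(*(P-v[:2]).T)-v[2],[*P.mean(0),.103],loss="soft_l1",f_scale=.001)
    return f.x
E
python3 -m handwheel '[{"dx":0.2,"dy":0,"dz":0,"ax":0,"ay":0,"az":0,"grip":1},{"dx":0.4,"dy":0,"dz":0,"ax":0,"ay":0,"az":0,"grip":1},{"dx":0.4,"dy":0,"dz":0,"ax":0,"ay":0,"az":0,"grip":1},{"dx":0.4,"dy":0,"dz":0,"ax":0,"ay":0,"az":0,"grip":0.6},{"dx":0.4,"dy":0,"dz":0,"ax":0,"ay":0,"az":0,"grip":0.5}]'
python3 -m handwheel '[{"dx":0,"dy":0,"dz":0,"ax":0,"ay":0,"az":0,"grip":0.5},{"dx":0,"dy":0,"dz":0,"ax":0,"ay":0,"az":0,"grip":0.5},{"dx":0,"dy":0,"dz":-2,"ax":0,"ay":0,"az":0,"grip":0.5},{"dx":0,"dy":0,"dz":-5,"ax":0,"ay":0,"az":0,"grip":0.5},{"dx":0,"dy":0,"dz":-8,"ax":0,"ay":0,"az":0,"grip":0.5}]'
python3 -c "
from h import *
print(bowl2(cv2.imread('pics/top0.png')),bowl2(cv2.imread('pics/t2.png')))
im=r.snapshot('top');print(bowl(im)[2],bowl2(im));togo(.4163,.0725,.042,0)"
```

```text
time: 5.3
tcp_pos: [0.4148, 0.0762, 0.0413]
tool_rot: [-0.0, 0.707, 0.707, -0.0]
contact_force: [0.0, -0.0, 0.3]
opening: 0.355
gripper_force: 0.0
time: 5.72
tcp_pos: [0.4141, 0.0764, 0.1217]
tool_rot: [-0.001, 0.707, 0.707, -0.001]
contact_force: [0.3, 0.3, 0.0]
opening: 0.497
gripper_force: 0.0
[ 0.50139671 -0.14219111  0.1027681 ] [0.51476155 0.06726289 0.10225428]
(0.5149074196815491, 0.07069912552833557, 0.10324997454881668) [0.51451639 0.07080036 0.10235597]
t 5.8 tcp [0.4168 0.0766 0.1267] psi 0.0 cm [-0.42 -0.09  8.47] az 0.0 tilt [0.005 0.   ] F [5.7 0.1 5.3] op 0.50 g 0
```

Bowl at (0.5145, 0.0708), within 1 mm of the spout's middle at (0.5142, 0.0712). Now to the tab.

```bash
python3 -m handwheel '[{"dx":0,"dy":0,"dz":-4,"ax":0,"ay":0,"az":7,"grip":0.3},{"dx":0,"dy":0,"dz":-8,"ax":0,"ay":0,"az":14,"grip":0.2},{"dx":0,"dy":0,"dz":-12,"ax":0,"ay":0,"az":21,"grip":0},{"dx":-1,"dy":0,"dz":-16,"ax":0,"ay":0,"az":28,"grip":0},{"dx":-3,"dy":0,"dz":-20,"ax":0,"ay":0,"az":35,"grip":0}]'
python3 -c "
from h import *
togo(.643,-.070,.32,-88)
im=r.snapshot('top');print(bowl2(im))"
```

```text
time: 6.18
tcp_pos: [0.4144, 0.0484, 0.3209]
tool_rot: [0.0, 0.888, 0.46, 0.0]
contact_force: [0.3, 0.0, -0.7]
opening: 0.998
gripper_force: 0.0
t 6.2 tcp [0.4144 0.0484 0.3209] psi -35.2 cm [ 3.52 25.5   0.11] az 52.8 tilt [0.001 0.   ] F [ 0.3  0.  -0.7] op 1.00 g 0
[0.51489949 0.07076577 0.10221453]
```

```bash
python3 -m handwheel '[{"dx":-0.5,"dy":2.8,"dz":0,"ax":0,"ay":0,"az":7,"grip":0},{"dx":-1,"dy":5.6,"dz":0,"ax":0,"ay":0,"az":14,"grip":0},{"dx":-1,"dy":8.4,"dz":0,"ax":0,"ay":0,"az":21,"grip":0},{"dx":-0.5,"dy":11.2,"dz":0,"ax":0,"ay":0,"az":28,"grip":0},{"dx":0,"dy":14,"dz":0,"ax":0,"ay":0,"az":35,"grip":0}]'
python3 -c "
from h import *
togo(.643,-.070,.32,-88)"
```

```text
time: 6.65
tcp_pos: [0.5305, -0.0335, 0.3182]
tool_rot: [-0.0, 0.985, 0.171, -0.0]
contact_force: [-0.2, 0.0, 0.9]
opening: 1.0
gripper_force: 0.0
t 6.7 tcp [ 0.5305 -0.0335  0.3182] psi -70.4 cm [ 9.37  7.22 -0.18] az 17.6 tilt [-0.  0.] F [-0.2  0.   0.9] op 1.00 g 0
```

```bash
python3 -m handwheel '[{"dx":2.8,"dy":2.2,"dz":0,"ax":0,"ay":0,"az":5,"grip":0},{"dx":5.6,"dy":4.4,"dz":0,"ax":0,"ay":0,"az":11,"grip":0},{"dx":8.2,"dy":6.4,"dz":0,"ax":0,"ay":0,"az":16,"grip":0},{"dx":9.4,"dy":7.2,"dz":0,"ax":0,"ay":0,"az":17.6,"grip":0},{"dx":9.4,"dy":7.2,"dz":0,"ax":0,"ay":0,"az":17.6,"grip":0}]'
python3 -c "
from h import *
togo(.643,-.070,.208,-88)"
```

```text
time: 7.07
tcp_pos: [0.6443, -0.0689, 0.3167]
tool_rot: [-0.0, 1.0, 0.02, -0.001]
contact_force: [-0.4, 0.5, -0.9]
opening: 1.003
gripper_force: 0.0
t 7.1 tcp [ 0.6443 -0.0689  0.3167] psi -87.7 cm [-0.12  0.11 10.87] az 0.3 tilt [-0.002  0.   ] F [-0.4  0.5 -0.9] op 1.00 g 0
```

```bash
python3 -m handwheel '[{"dx":0,"dy":0.1,"dz":2.5,"ax":0,"ay":0,"az":0,"grip":0},{"dx":0,"dy":0.1,"dz":5,"ax":0,"ay":0,"az":0,"grip":0},{"dx":0,"dy":0.1,"dz":7.5,"ax":0,"ay":0,"az":0,"grip":0},{"dx":0,"dy":0.1,"dz":10,"ax":0,"ay":0,"az":0,"grip":0},{"dx":0,"dy":0.1,"dz":10.6,"ax":0,"ay":0,"az":0,"grip":0}]'
python3 -m handwheel '[{"dx":0,"dy":0,"dz":0,"ax":0,"ay":0,"az":0,"grip":0.4},{"dx":0,"dy":0,"dz":0,"ax":0,"ay":0,"az":0,"grip":0.8},{"dx":0,"dy":0,"dz":0,"ax":0,"ay":0,"az":0,"grip":0.9},{"dx":0,"dy":0,"dz":0,"ax":0,"ay":0,"az":0,"grip":1},{"dx":0,"dy":0,"dz":0,"ax":0,"ay":0,"az":0,"grip":1}]' 40
python3 -m handwheel '[{"dx":0,"dy":0,"dz":0,"ax":0,"ay":0,"az":0,"grip":1},{"dx":0,"dy":0,"dz":0,"ax":0,"ay":0,"az":0,"grip":1},{"dx":0,"dy":0,"dz":0,"ax":0,"ay":0,"az":0,"grip":1},{"dx":0,"dy":0,"dz":0,"ax":0,"ay":0,"az":0,"grip":1},{"dx":0,"dy":0,"dz":0,"ax":0,"ay":0,"az":0,"grip":1}]' 40
python3 -c "
from h import *
togo(.643,-.070,.208,-88)
s=r.snapshot('scene');t=r.snapshot('top')
cv2.imwrite('pics/both3.png',np.hstack([cv2.resize(s[130:300,150:320],(400,400)),cv2.resize(t[140:290,150:300],(400,400))]))"
```

```text
time: 7.48
tcp_pos: [0.6403, -0.0684, 0.2084]
tool_rot: [-0.001, 1.0, 0.022, -0.003]
contact_force: [-0.3, -0.0, -1.5]
opening: 1.005
gripper_force: 0.0
time: 7.9
tcp_pos: [0.643, -0.069, 0.2138]
tool_rot: [0.0, 1.0, 0.021, 0.001]
contact_force: [-0.8, -0.7, -0.4]
opening: 0.299
gripper_force: 0.0
time: 8.32
tcp_pos: [0.6428, -0.069, 0.2133]
tool_rot: [0.0, 1.0, 0.021, 0.0]
contact_force: [-1.9, 1.0, 6.1]
opening: 0.089
gripper_force: 41.2
t 8.3 tcp [ 0.6428 -0.069   0.2133] psi -87.6 cm [0.01 0.1  0.53] az 0.4 tilt [ 0.001 -0.   ] F [-1.9  1.   6.1] op 0.09 g 41
```

View pics/both3.png

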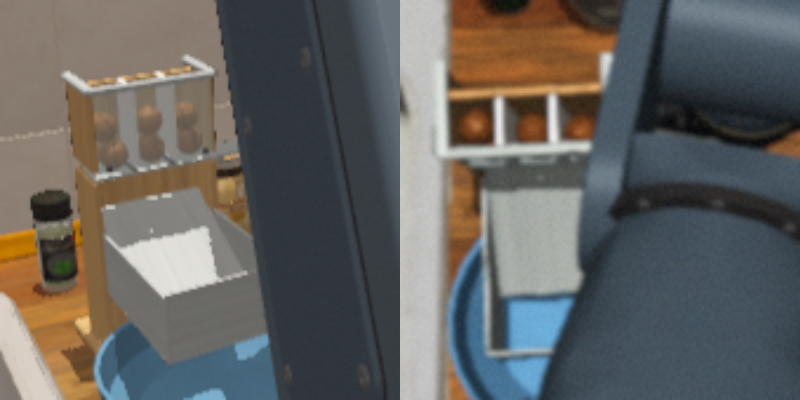

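Pinched: the opening reads about 8 mm, the tab's thickness. Both views show the six nuts still in and the bowl under the spout. Next I pull along tool +y.

```bash
python3 -m handwheel '[{"dx":0,"dy":0.6,"dz":0,"ax":0,"ay":0,"az":0,"grip":1},{"dx":0,"dy":1.6,"dz":0,"ax":0,"ay":0,"az":0,"grip":1},{"dx":0,"dy":2.6,"dz":0,"ax":0,"ay":0,"az":0,"grip":1},{"dx":0,"dy":3.6,"dz":0,"ax":0,"ay":0,"az":0,"grip":1},{"dx":0,"dy":4.4,"dz":0,"ax":0,"ay":0,"az":0,"grip":1}]'
python3 -m handwheel '[{"dx":0,"dy":0,"dz":0,"ax":0,"ay":0,"az":0,"grip":1},{"dx":0,"dy":0,"dz":0,"ax":0,"ay":0,"az":0,"grip":1},{"dx":0,"dy":0,"dz":0,"ax":0,"ay":0,"az":0,"grip":1},{"dx":0,"dy":0,"dz":0,"ax":0,"ay":0,"az":0,"grip":1},{"dx":0,"dy":0,"dz":0,"ax":0,"ay":0,"az":0,"grip":1}]'
python3 -c "
from h import *
togo(.6455,-.151,.2133,-88)
s=r.snapshot('scene');t=r.snapshot('top')
cv2.imwrite('pics/both4.png',np.hstack([cv2.resize(s[130:300,150:320],(400,400)),cv2.resize(t[140:290,150:300],(400,400))]))"
```

```text
time: 8.83
tcp_pos: [0.6446, -0.1131, 0.2133]
tool_rot: [-0.0, 1.0, 0.021, 0.0]
contact_force: [-1.7, 3.7, 6.8]
opening: 0.086
gripper_force: 41.3
time: 9.25
tcp_pos: [0.6446, -0.1135, 0.2133]
tool_rot: [0.0, 1.0, 0.021, 0.0]
contact_force: [-1.6, -2.3, 6.6]
opening: 0.084
gripper_force: 41.2
t 9.2 tcp [ 0.6446 -0.1135  0.2133] psi -87.6 cm [-0.07  3.75  0.01] az 0.4 tilt [ 0.001 -0.001] F [-1.6 -2.3  6.6] op 0.08 g 41
```

View pics/both4.png

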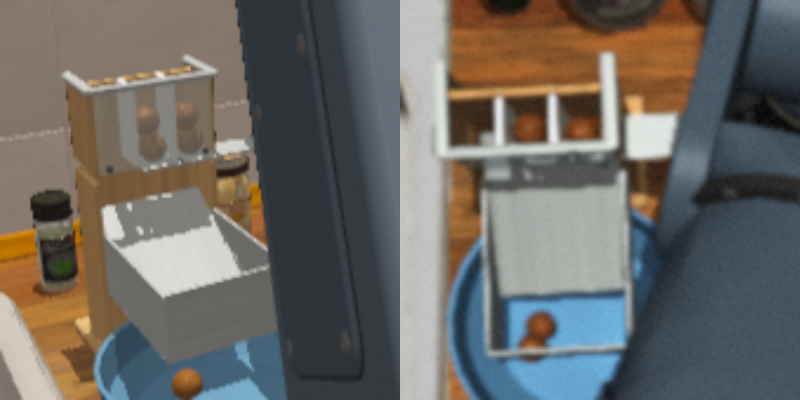

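Far column empty, two nuts in the bowl, and four still in the hopper. Now to 0.082.

```bash
python3 -m handwheel '[{"dx":0,"dy":0.8,"dz":0,"ax":0,"ay":0,"az":0,"grip":1},{"dx":0,"dy":1.8,"dz":0,"ax":0,"ay":0,"az":0,"grip":1},{"dx":0,"dy":2.8,"dz":0,"ax":0,"ay":0,"az":0,"grip":1},{"dx":0,"dy":3.5,"dz":0,"ax":0,"ay":0,"az":0,"grip":1},{"dx":0,"dy":3.8,"dz":0,"ax":0,"ay":0,"az":0,"grip":1}]'
python3 -m handwheel '[{"dx":0,"dy":0,"dz":0,"ax":0,"ay":0,"az":0,"grip":1},{"dx":0,"dy":0,"dz":0,"ax":0,"ay":0,"az":0,"grip":1},{"dx":0,"dy":0,"dz":0,"ax":0,"ay":0,"az":0,"grip":1},{"dx":0,"dy":0,"dz":0,"ax":0,"ay":0,"az":0,"grip":1},{"dx":0,"dy":0,"dz":0,"ax":0,"ay":0,"az":0,"grip":1}]'
python3 -c "
from h import *
togo(.6455,-.151,.2133,-88)
s=r.snapshot('scene');t=r.snapshot('top')
cv2.imwrite('pics/both5.png',np.hstack([cv2.resize(s[130:300,150:320],(400,400)),cv2.resize(t[140:290,150:300],(400,400))]))"
```

```text
time: 9.77
tcp_pos: [0.6461, -0.1516, 0.2132]
tool_rot: [-0.0, 1.0, 0.021, 0.0]
contact_force: [-3.4, 2.6, 6.6]
opening: 0.083
gripper_force: 41.3
time: 10.18
tcp_pos: [0.6461, -0.1515, 0.2133]
tool_rot: [0.0, 1.0, 0.021, 0.0]
contact_force: [-3.1, -2.3, 6.4]
opening: 0.088
gripper_force: 41.2
t 10.2 tcp [ 0.6461 -0.1515  0.2133] psi -87.6 cm [-0.05 -0.05 -0.  ] az 0.4 tilt [ 0.    -0.001] F [-3.1 -2.3  6.4] op 0.09 g 41
```

View pics/both5.png

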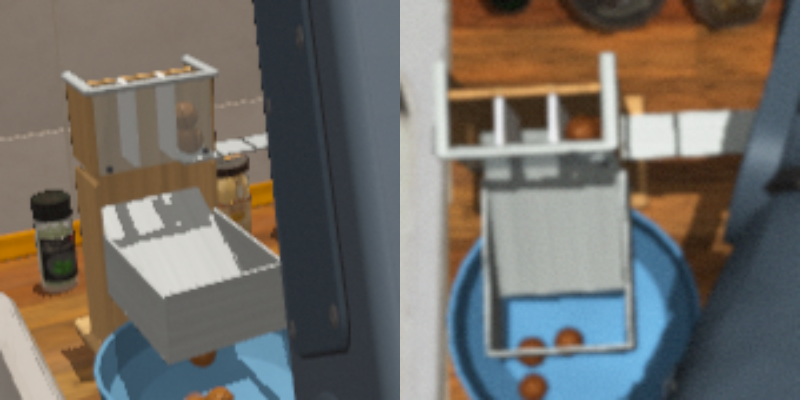

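The middle column is empty too, and the last column's two nuts are still in. Next I push the gate shut.

```bash
python3 -m handwheel '[{"dx":0,"dy":-0.8,"dz":0,"ax":0,"ay":0,"az":0,"grip":1},{"dx":0,"dy":-1.8,"dz":0,"ax":0,"ay":0,"az":0,"grip":1},{"dx":0,"dy":-2.8,"dz":0,"ax":0,"ay":0,"az":0,"grip":1},{"dx":0,"dy":-3.8,"dz":0,"ax":0,"ay":0,"az":0,"grip":1},{"dx":0,"dy":-4.8,"dz":0,"ax":0,"ay":0,"az":0,"grip":1}]'
python3 -m handwheel '[{"dx":0,"dy":-1,"dz":0,"ax":0,"ay":0,"az":0,"grip":1},{"dx":0,"dy":-2,"dz":0,"ax":0,"ay":0,"az":0,"grip":1},{"dx":0,"dy":-2.8,"dz":0,"ax":0,"ay":0,"az":0,"grip":1},{"dx":0,"dy":-3.2,"dz":0,"ax":0,"ay":0,"az":0,"grip":1},{"dx":0,"dy":-3.4,"dz":0,"ax":0,"ay":0,"az":0,"grip":1}]'
python3 -m handwheel '[{"dx":0,"dy":-0.05,"dz":0,"ax":0,"ay":0,"az":0,"grip":1},{"dx":0,"dy":-0.1,"dz":0,"ax":0,"ay":0,"az":0,"grip":1},{"dx":0,"dy":-0.1,"dz":0,"ax":0,"ay":0,"az":0,"grip":1}]'
python3 -c "
from h import *
togo(.6428,-.069,.2133,-88)"
```

```text
time: 10.7
tcp_pos: [0.6442, -0.1033, 0.2133]
tool_rot: [0.001, 1.0, 0.021, 0.0]
contact_force: [-0.8, -4.5, 5.8]
opening: 0.082
gripper_force: 41.2
time: 11.12
tcp_pos: [0.6428, -0.0689, 0.2133]
tool_rot: [0.0, 1.0, 0.021, 0.0]
contact_force: [-1.0, -2.7, 5.7]
opening: 0.081
gripper_force: 41.2
time: 11.37
tcp_pos: [0.6428, -0.0683, 0.2133]
tool_rot: [0.0, 1.0, 0.021, 0.0]
contact_force: [-0.9, -0.9, 7.0]
opening: 0.088
gripper_force: 41.2
t 11.4 tcp [ 0.6428 -0.0683  0.2133] psi -87.6 cm [-0.    0.07 -0.  ] az 0.4 tilt [ 0.001 -0.001] F [-0.9 -0.9  7. ] op 0.09 g 41
```

No stop felt yet, so I push a little further.

```bash
for i in 1; do python3 -m handwheel '[{"dx":0,"dy":-0.1,"dz":0,"ax":0,"ay":0,"az":0,"grip":1},{"dx":0,"dy":-0.15,"dz":0,"ax":0,"ay":0,"az":0,"grip":1},{"dx":0,"dy":-0.15,"dz":0,"ax":0,"ay":0,"az":0,"grip":1},{"dx":0,"dy":-0.15,"dz":0,"ax":0,"ay":0,"az":0,"grip":1}]'; done
python3 -m handwheel '[{"dx":0,"dy":-0.1,"dz":0,"ax":0,"ay":0,"az":0,"grip":1},{"dx":0,"dy":-0.15,"dz":0,"ax":0,"ay":0,"az":0,"grip":1},{"dx":0,"dy":-0.15,"dz":0,"ax":0,"ay":0,"az":0,"grip":1},{"dx":0,"dy":-0.15,"dz":0,"ax":0,"ay":0,"az":0,"grip":1}]'
```

```text
time: 11.7
tcp_pos: [0.6428, -0.0669, 0.2133]
tool_rot: [0.0, 1.0, 0.021, 0.0]
contact_force: [-0.5, -2.4, 5.5]
opening: 0.085
gripper_force: 41.2
time: 12.03
tcp_pos: [0.6427, -0.0658, 0.2133]
tool_rot: [0.001, 1.0, 0.021, 0.001]
contact_force: [-0.3, -3.7, 4.7]
opening: 0.09
gripper_force: 41.2
```

```bash
python3 -m handwheel '[{"dx":0,"dy":-0.1,"dz":0,"ax":0,"ay":0,"az":0,"grip":1},{"dx":0,"dy":-0.15,"dz":0,"ax":0,"ay":0,"az":0,"grip":1},{"dx":0,"dy":-0.15,"dz":0,"ax":0,"ay":0,"az":0,"grip":1},{"dx":0,"dy":-0.15,"dz":0,"ax":0,"ay":0,"az":0,"grip":1}]'
python3 -m handwheel '[{"dx":0,"dy":-0.1,"dz":0,"ax":0,"ay":0,"az":0,"grip":1},{"dx":0,"dy":-0.15,"dz":0,"ax":0,"ay":0,"az":0,"grip":1},{"dx":0,"dy":-0.15,"dz":0,"ax":0,"ay":0,"az":0,"grip":1},{"dx":0,"dy":-0.15,"dz":0,"ax":0,"ay":0,"az":0,"grip":1}]'
```

```text
time: 12.37
tcp_pos: [0.6427, -0.0657, 0.2133]
tool_rot: [0.002, 1.0, 0.021, 0.001]
contact_force: [-1.4, -12.4, 4.8]
opening: 0.085
gripper_force: 41.1
time: 12.7
tcp_pos: [0.6427, -0.0656, 0.2133]
tool_rot: [0.003, 1.0, 0.02, 0.001]
contact_force: [-0.6, -20.8, 4.6]
opening: 0.087
gripper_force: 41.1
```

The stop is reached at y = -0.0657, with the force rising to 21 N. I release and rise.

```bash
python3 -m handwheel '[{"dx":0,"dy":0.1,"dz":0,"ax":0,"ay":0,"az":0,"grip":0.5},{"dx":0,"dy":0.3,"dz":0,"ax":0,"ay":0,"az":0,"grip":0.4},{"dx":0,"dy":0.3,"dz":0,"ax":0,"ay":0,"az":0,"grip":0.4},{"dx":0,"dy":0.3,"dz":0,"ax":0,"ay":0,"az":0,"grip":0.4},{"dx":0,"dy":0.3,"dz":0,"ax":0,"ay":0,"az":0,"grip":0.4}]'
python3 -m handwheel '[{"dx":0,"dy":0,"dz":-2,"ax":0,"ay":0,"az":0,"grip":0.4},{"dx":0,"dy":0,"dz":-5,"ax":0,"ay":0,"az":0,"grip":0.4},{"dx":0,"dy":0,"dz":-8,"ax":0,"ay":0,"az":0,"grip":0.4},{"dx":0,"dy":0,"dz":-11,"ax":0,"ay":0,"az":0,"grip":0.4},{"dx":0,"dy":0,"dz":-13,"ax":0,"ay":0,"az":0,"grip":0.4}]'
python3 -m handwheel '[{"dx":-3,"dy":3,"dz":0,"ax":0,"ay":0,"az":0,"grip":0.4},{"dx":-6,"dy":6,"dz":0,"ax":0,"ay":0,"az":0,"grip":0.4},{"dx":-9,"dy":9,"dz":0,"ax":0,"ay":0,"az":0,"grip":0.4},{"dx":-12,"dy":12,"dz":0,"ax":0,"ay":0,"az":0,"grip":0.4},{"dx":-15,"dy":14,"dz":0,"ax":0,"ay":0,"az":0,"grip":0.4}]'
python3 -m handwheel '[{"dx":-3,"dy":3,"dz":0,"ax":0,"ay":0,"az":0,"grip":0.4},{"dx":-6,"dy":4,"dz":0,"ax":0,"ay":0,"az":0,"grip":0.4},{"dx":-8,"dy":6,"dz":0,"ax":0,"ay":0,"az":0,"grip":0.4},{"dx":-10,"dy":8,"dz":0,"ax":0,"ay":0,"az":0,"grip":0.4},{"dx":-10,"dy":8,"dz":0,"ax":0,"ay":0,"az":0,"grip":0.4}]'
python3 -c "
from h import *
s=r.snapshot('scene');t=r.snapshot('top');print(bowl(t)[2],bowl2(t));togo(.6,-.07,.2,-88)
cv2.imwrite('pics/both6.png',np.hstack([cv2.resize(s[130:330,150:350],(400,400)),cv2.resize(t[140:320,150:390],(400,300)).__class__((0,)) if 0 else cv2.resize(t[130:350,160:380],(400,400))]))"
```

```text
time: 13.12
tcp_pos: [0.6424, -0.0647, 0.2124]
tool_rot: [-0.0, 1.0, 0.021, -0.0]
contact_force: [0.1, 0.1, 0.2]
opening: 0.598
gripper_force: 0.0
time: 13.53
tcp_pos: [0.6428, -0.0647, 0.3458]
tool_rot: [0.0, 1.0, 0.021, 0.001]
contact_force: [-0.3, 0.3, -0.2]
opening: 0.592
gripper_force: 0.0
time: 13.95
tcp_pos: [0.4971, -0.2125, 0.3424]
tool_rot: [0.0, 1.0, 0.021, 0.0]
contact_force: [-0.6, -1.4, -0.3]
opening: 0.598
gripper_force: 0.0
time: 14.37
tcp_pos: [0.3995, -0.2976, 0.3428]
tool_rot: [0.0, 1.0, 0.02, -0.0]
contact_force: [0.5, 0.1, -0.4]
opening: 0.605
gripper_force: 0.0
(0.5142674446105957, 0.07047726213932037, 0.10344427078962326) [0.51447617 0.07081483 0.10236497]
t 14.5 tcp [ 0.4016 -0.2956  0.3427] psi -87.7 cm [ 20.73 -21.74  14.28] az 0.3 tilt [ 0. -0.] F [0.3 0.7 0.7] op 0.60 g 0
```

View pics/both6.png

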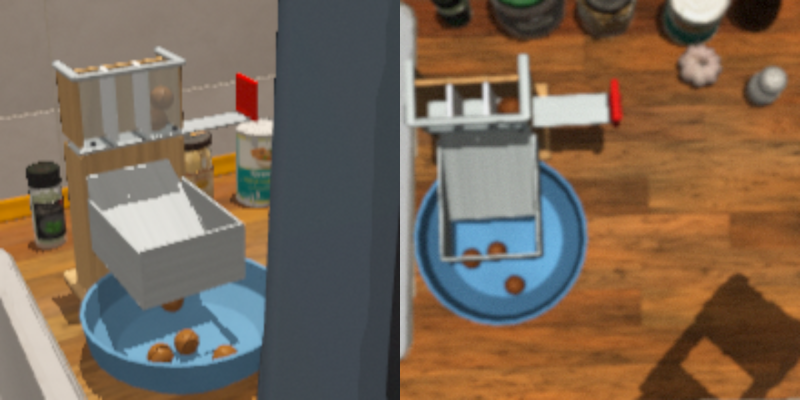

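Four nuts in the bowl, two in the last column, bystanders in place, and the strip shows no black lines. A numeric check of the tab, then I hand in.

Run:
```python
from h import *
t0=cv2.imread("pics/top0.png");t=r.snapshot("top")
x=[]
for im in(t0,t):
    m=mask(im,(0,150,90),(6,255,255))|mask(im,(174,150,90),(180,255,255))
    c=big(m,(200,165,340,210)).mean(0);p=plane("top",c,.234);x.append(p[1]);print(c,p)
if x[1]>x[0]-.001: print(r.hand_in())
```

```text
[279.03921569 185.19607843] [ 0.64319556 -0.06955278  0.234     ]
[278.11538462 185.40384615] [ 0.64282229 -0.06782514  0.234     ]
the job is handed in; nothing more can be done
None
```

The job is done and handed in: the bowl is within about 1 mm of centre under the spout, four walnuts are in it, two remain in the last column, the gate is fully shut, and the garlic and salt shaker were not touched.

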